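# Hand in the tee-joint welding pieces

### The job

The aluminium tray on the welding-class bench is only for tee-joint practice pieces, but a corner-joint (L-shaped) piece has been put in one of its bays by mistake: take it out and lay it flat in the middle of the plywood board. Put each of the three tee pieces flat in the bay made for its length: the shortest tee in the shortest bay, the middle one in the middle bay, the longest in the longest bay. Leave the other corner piece, lying on the bench, where it is.

Things in the scene. Friction and masses are not known exactly. Their poses are not given: they have to be found in the camera images.
- tee_short: Steel tee piece: flat base plate 50 x 46 x 8 mm with an 8 mm thick upright plate along its whole length, in the middle (y = 0); 45 mm high overall. Origin: centre of the base's underside; x along the length, y across, z up. Dark 4 mm weld beads both sides. About 0.26 kg. Starts upright on the bench.
- tee_middle: Steel tee piece: flat base plate 70 x 46 x 8 mm with an 8 mm thick upright plate along its whole length, in the middle (y = 0); 45 mm high overall. Origin: centre of the base's underside; x along the length, y across, z up. Dark 4 mm weld beads both sides. About 0.36 kg. Starts upright on the bench.
- tee_long: Steel tee piece: flat base plate 90 x 46 x 8 mm with an 8 mm thick upright plate along its whole length, in the middle (y = 0); 45 mm high overall. Origin: centre of the base's underside; x along the length, y across, z up. Dark 4 mm weld beads both sides. About 0.47 kg. Starts upright on the bench.
- corner_stray: Steel corner (L) piece: flat base plate 60 x 46 x 8 mm with an 8 mm thick upright plate along its whole length, flush with one long edge (its middle at y = +19 mm); 45 mm high overall. Origin: centre of the base's underside; x along the length, y across, z up. One dark bead inside. About 0.31 kg. Starts in a bay, along it; belongs on the board.
- corner_bench: Steel corner (L) piece: flat base plate 80 x 46 x 8 mm with an 8 mm thick upright plate along its whole length, flush with one long edge (its middle at y = +19 mm); 45 mm high overall. Origin: centre of the base's underside; x along the length, y across, z up. One dark bead inside. About 0.41 kg. Starts on the bench; leave it alone.
- bay_short: For the shortest tee (50 mm). Black plastic open bay fixed in the aluminium tray, one of three side by side in any order (centres 74 mm apart). Inside 68 x 64 mm; walls 3 mm thick, 14 mm high from the underside. Origin: centre of its underside, 4 mm above the bench; x along its length, z up; inner floor at z = 3 mm.
- bay_middle: For the middle tee (70 mm). Black plastic open bay fixed in the aluminium tray, one of three side by side in any order (centres 74 mm apart). Inside 88 x 64 mm; walls 3 mm thick, 14 mm high from the underside. Origin: centre of its underside, 4 mm above the bench; x along its length, z up; inner floor at z = 3 mm.
- bay_long: For the longest tee (90 mm). Black plastic open bay fixed in the aluminium tray, one of three side by side in any order (centres 74 mm apart). Inside 108 x 64 mm; walls 3 mm thick, 14 mm high from the underside. Origin: centre of its underside, 4 mm above the bench; x along its length, z up; inner floor at z = 3 mm.
- board: Plywood board 110 x 110 x 8 mm, fixed flat on the bench. Origin: centre of its underside, on the bench; z up; its top is at z = 8 mm.
There are look-alikes about, which are no part of the job. Leave any blue or yellow look-alike of the tee_middle alone.

How it is judged:
By the outcome, as a careful person would: the job done as asked, in the order asked, and still so for the second after the job is handed in, with the robot touching nothing.
It also fails if it takes over 109 s, if anything falls off the work surface, if the arm or the gripper's body presses on something with over 40 N, if the wrist force passes 120 N, or if a joint passes its speed limit or range.

### The arm

A 6-joint arm with a two-finger parallel gripper is mounted at the origin on the work surface. World frame = base frame: x ahead of the robot, y to its left, z up, the work surface at z = 0. Lengths are in m, angles in rad, forces in N, time in s.
With the tool pointing down it reaches from about 0.35 to 0.775 m from the base axis. Payload 7.3 kg.
Tool frame: the origin (TCP) lies midway between the tips of the shut fingers; the grasp point (between the pads) lies 19 mm behind it (robot.grip_depth is the z of the grasp point in the tool frame, in m); z points along the fingers, y is the line along which they close (so a half turn about z gives the same grasp; the last joint's range is limited). The gripper opens to 92 mm and grips with 3 to 60 N. Pads are 19 mm wide; open, the fingers measure 130 mm over their backs; the gripper's body (75 mm by 190 mm) begins 47 mm behind the grasp point.
Start: joints at [0.986, 0.342, 1.524, -0, 1.275, -0.146], TCP at [0.223, 0.475, 0.227] pointing down, gripper open.
Joint ranges: [-2.53, 2.53], [-0.77, 2.02], [0.04, 2.7], [-1, 4.14], [0.28, 2.66], [-3.11, 3.11]. Speed limits (rad/s): [2.57, 2.57, 3.14, 3.14, 3.14, 3.14].

### API

Orientations are given as [roll, pitch, yaw] about the fixed x, y, z axes, in that order (R = Rz(yaw) Ry(pitch) Rx(roll)).
In Python, from cell import robot, viewer gives the robot as it stands.
- The arm moves only by the tool step_arm, never from a script. Its argument "increments" is a list of rows, each an object with "delta_pos": the shift along the tool's x, y, z in cm, a list of three; "dr": the turn, a rotation vector about the tool's x, y, z in degrees, a list of three; "fingers": the closure, from -1 (fully open) to 1 (shut), so that 0 is half open. In form: [{"delta_pos": [tx, ty, tz], "dr": [wx, wy, wz], "fingers": fingers}, ...]. A call has exactly 5 rows; each row is the pose to reach, as a shift and turn from the pose commanded when the call began, along the tool's axes at that moment; what a row does not reach only later rows make up. A row lasts 1/8 s, in which the tool goes at most 62.5 mm and 10.7 degrees, less where a joint would pass 70% of its speed; a pose out of reach is approached as far as the arm can. A call with a gripper value outside its range is refused whole. The fingers move at their own pace and stop on an object; "newtons" is the grip in N (left out, the last holds). Time passes only in rows, so rows that repeat a pose let the fingers close, or fill a call up. It gives the time, the measured TCP pose, the force, the opening and the grip force at its end, in the units of the state.
- robot.observe(): the state, without advancing time (a new reading comes with each control period).
- viewer.read_camera(name): name is "scene" or "top" or "wrist"; returns the picture (400x640x3 uint8, red, green, blue); there is no depth.
- viewer.camera_params(name): a dict with "K" (3x3 intrinsics, pixels), "T" (4x4, takes a point from camera to world coordinates). Camera axes: x right, y down, z forward; pixel columns grow to the right and rows downward; lengths in m; the calibration is good to about 2 mm. A picture is of the moment at which its call begins: read the wrist's pose just before it. camera_params takes no time and is no camera call; for the wrist camera it gives the pose at the moment of the call.
- robot.hand_in(): hands the job in; it is judged then, once.
The state is a dict: "time": time; "qpos": joint angles; "qvel": joint speeds; "joint_efforts": joint torques, N m; "tool_pos": TCP position; "tool_rot": TCP orientation; "contact_force": force on the tool from outside, world axes, zero at the start; "torque": the same for the moment, N m; "opening": finger opening in m; "grip_force": force on a finger pad.
Only numpy, scipy, OpenCV 4.12 (cv2) and the standard library are available. Lean on these libraries where they do the work, as an engineer would, in place of code of your own. Each camera call takes 0.05 s, during which the arm holds its last target. There are 200 camera calls.

## Working session

There is one attempt and no reset: what is moved stays moved. The work goes in short steps, Python scripts to look and compute and a tool call to move; the robot and the scene stay as the last step left them, time stands still between calls to the robot, and variables do not carry over. Pictures are saved under pics/ and viewed, at most 14 in all, crops included, and the job is handed in when it is done.

Besides the shell and the picture viewer there is one more tool, called after "Request:" by a JSON object that holds its "api" and its "payload". step_arm: Moves the arm, as the interface text tells. Its arguments: {"type":"object","properties":{"increments":{"type":"array"},"newtons":{"type":"number"}},"required":["increments"]}

```bash
mkdir -p pics; ls; cat > h.py <<'E'
import numpy as np,cv2
from cell import robot,viewer
def snap(n,f):
    im=viewer.read_camera(n); cv2.imwrite('pics/'+f,im[:,:,::-1]); return im
def ray(P,px,z):
    K,T=np.array(P['K']),np.array(P['T'])
    d=T[:3,:3]@np.linalg.inv(K)@np.array([px[0],px[1],1.]); o=T[:3,3]
    return o+d*(z-o[2])/d[2]
def proj(P,p):
    K,T=np.array(P['K']),np.array(P['T'])
    c=K@(T[:3,:3].T@(np.array(p)-T[:3,3])); return c[:2]/c[2]
E
python3 - <<'E'
from h import *
s=robot.observe(); print(s)
for n in('scene','top'):
    snap(n,n+'0.png'); P=viewer.camera_params(n); print(n,P)
print(viewer.camera_params('wrist'))
E
```

```text
pics
{'time': 0.0, 'qpos': array([ 9.86009490e-01,  3.42710671e-01,  1.52498753e+00, -1.33843901e-05,
        1.27540653e+00, -1.45977542e-01]), 'qvel': array([-0.00154317, -0.00092289,  0.00027414, -0.00249193, -0.00020265,
        0.00020193]), 'joint_efforts': array([-2.58349050e-03, -4.31266594e+01, -2.44199646e+01,  7.14870170e-02,
        5.63182938e-02, -1.96111473e-04]), 'tool_pos': array([0.22280396, 0.4749388 , 0.22606151]), 'tool_rot': array([-3.14009480e+00, -2.07282835e-04,  2.70278711e+00]), 'contact_force': array([-0.21033976, -0.07325407,  0.23884588]), 'torque': array([ 0.0294017 ,  0.01792482, -0.02428867]), 'grip_force': 0.0, 'opening': 0.09181985169091134}
scene {'K': array([[468.07757887,   0.        , 316.14617136],
       [  0.        , 468.07757887, 207.05555698],
       [  0.        ,   0.        ,   1.        ]]), 'T': array([[ 0.86499423,  0.41034972, -0.28878726,  0.87938084],
       [ 0.5016398 , -0.72087044,  0.47822936, -0.6135302 ],
       [-0.01193692, -0.55853282, -0.82939653,  1.0006763 ],
       [ 0.        ,  0.        ,  0.        ,  1.        ]]
[... 226 characters left out ...]
20184],
       [-0.99982932,  0.01515875,  0.01056174, -0.04777986],
       [-0.01247326, -0.13212258, -0.9911549 ,  1.72840255],
       [ 0.        ,  0.        ,  0.        ,  1.        ]])}
{'K': array([[291.71139045,   0.        , 318.26901661],
       [  0.        , 291.71139045, 194.68974763],
       [  0.        ,   0.        ,   1.        ]]), 'T': array([[ 4.24781528e-01,  8.75966193e-01,  2.28569205e-01,
         1.61054501e-01],
       [ 9.05295595e-01, -4.10814730e-01, -1.08033064e-01,
         5.04498042e-01],
       [-7.33715309e-04,  2.52813145e-01, -9.67514845e-01,
         3.85296065e-01],
       [ 0.00000000e+00,  0.00000000e+00,  0.00000000e+00,
         1.00000000e+00]])}
```

View pics/top0.png

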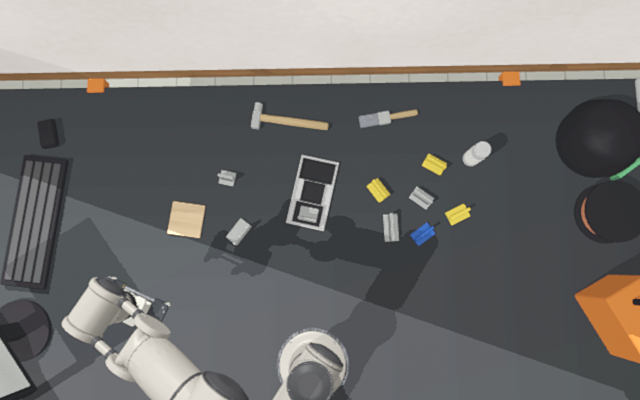

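View pics/scene0.png

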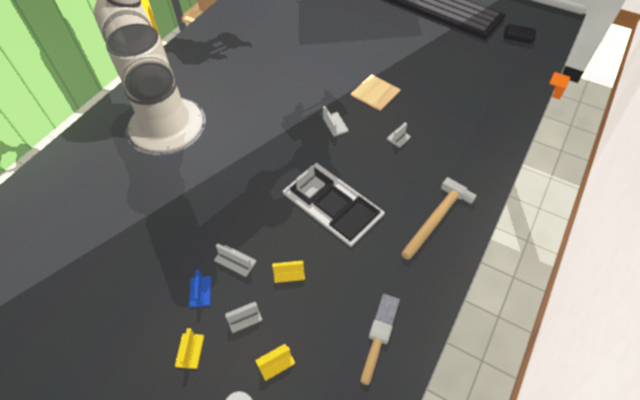

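The top view shows these candidates:
- Grey pieces at (227,178), (238,231), (421,197) and (391,227).
- An L piece in the tray at (308,214).
- Blue look-alike at (423,234), and yellow ones at (378,190), (434,164) and (458,214).

The board is at (186,219). I'll check the choice in one close crop.

```bash
python3 - <<'E'
from h import *
t=cv2.imread('pics/top0.png'); s=cv2.imread('pics/scene0.png')
def c(im,x,y,w,h,W,H): return cv2.resize(im[y:y+h,x:x+w],(W,H),interpolation=cv2.INTER_CUBIC)
a=np.hstack([c(t,280,150,66,100,264,300)[:300],c(t,160,160,100,90,268,300)[:300],c(t,360,150,85,100,268,300)])
a=np.hstack([c(t,280,150,66,75,264,300),c(t,200,160,67,75,268,300)[:,:],c(t,375,175,67,75,268,300)])
b=np.hstack([c(s,280,85,140,105,400,300),c(s,180,235,140,105,400,300)])
cv2.imwrite('pics/crop.png',np.vstack([a,b]))
E
```

```text
(no output)
```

View pics/crop.png

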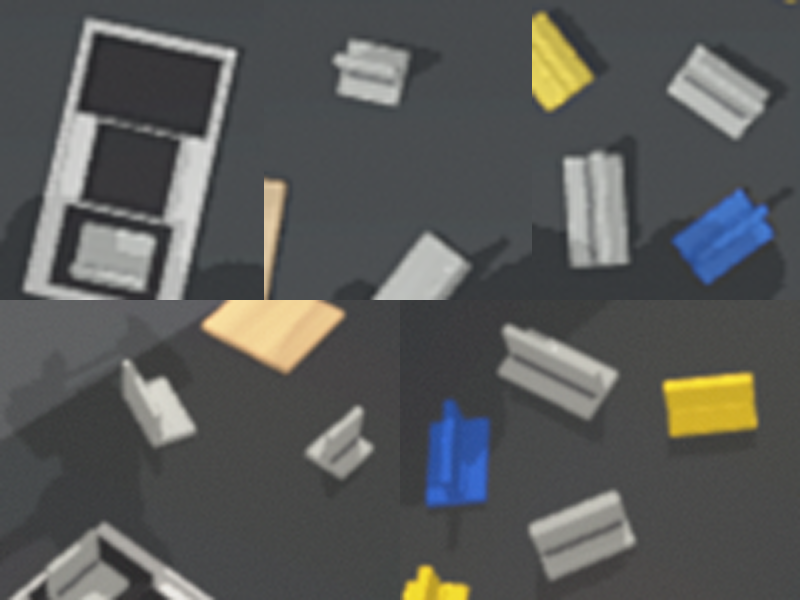

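The crop confirms the identification:
- Tees: short (227,178), middle (421,197), long (391,227).
- L piece on the bench: (238,231), left alone.
- Stray: in the near bay, (308,214).
- Bays from far to near: long, short, middle. The stray sits in the middle bay.

```bash
python3 - <<'E'
from h import *
P=viewer.camera_params('top')
A=lambda u,v:(280+u/4,150+v/4); B=lambda u,v:(200+(u-264)/4,160+v/4); C=lambda u,v:(375+(u-532)/4,175+v/4)
for n,p,z in [('bayL',A(150,86),.018),('bayS',A(131,167),.018),('bayM',A(113,250),.018),('stray',A(113,255),.015),
 ('short',B(373,73),.008),('mid',C(718,97),.008),('long',C(597,212),.008),('board',(186.5,219.5),.008),('trayFL',A(88,18),.01),('trayFR',A(240,48),.01),
 ('traynl',A(22,292),.01),('benchcorner',(238,231),.008)]: print(n,ray(P,p,z).round(3))
T=np.array(viewer.camera_params('wrist')['T']);s=robot.observe()
from scipy.spatial.transform import Rotation as R
Rt=R.from_euler('xyz',s['tool_rot']).as_matrix()
print('cam in tool',Rt.T@(T[:3,3]-s['tool_pos']),'\n',(Rt.T@T[:3,:3]).round(3))
E
```

```text
bayL [ 0.632 -0.026  0.018]
bayS [ 0.563 -0.009  0.018]
bayM [0.493 0.007 0.018]
stray [0.489 0.007 0.015]
short [0.615 0.281 0.008]
mid [ 0.533 -0.374  0.008]
long [ 0.438 -0.269  0.008]
board [0.477 0.416 0.008]
trayFL [0.693 0.026 0.01 ]
trayFR [ 0.665 -0.103  0.01 ]
traynl [0.46  0.083 0.01 ]
benchcorner [0.436 0.243 0.008]
cam in tool [ 0.06849546  0.00027416 -0.15914809] 
 [[ 0.    -0.967 -0.253]
 [ 1.    -0.     0.001]
 [-0.001 -0.253  0.967]]
```

```bash
cat >> h.py <<'E'
from scipy.spatial.transform import Rotation as R
def go(pos,yawdeg):
    s=robot.observe(); Rt=R.from_euler('xyz',s['tool_rot'])
    Rg=R.from_euler('xyz',[np.pi,0,np.radians(yawdeg)])
    d=Rt.inv().apply(np.array(pos)-s['tool_pos'])*100
    r=np.degrees((Rt.inv()*Rg).as_rotvec())
    print('to',pos,yawdeg,'dpos cm',d.round(2),'dr',r.round(1))
E
python3 -c "
from h import *
go([.53,0,.226],77.5)"
```

```text
to [0.53, 0, 0.226] 77.5 dpos cm [-47.99 -29.95   0.05] dr [-0.1  0.  77.4]
```

Request:
{"api": "step_arm", "payload": {"increments": [{"delta_pos": [-48, -29.9, 0], "dr": [0, 0, 77.4], "fingers": -1}, {"delta_pos": [-48, -29.9, 0], "dr": [0, 0, 77.4], "fingers": -1}, {"delta_pos": [-48, -29.9, 0], "dr": [0, 0, 77.4], "fingers": -1}, {"delta_pos": [-48, -29.9, 0], "dr": [0, 0, 77.4], "fingers": -1}, {"delta_pos": [-48, -29.9, 0], "dr": [0, 0, 77.4], "fingers": -1}], "newtons": 30}}

```text
time: 0.72
tool_pos: [0.3936, 0.2112, 0.2266]
tool_rot: [-3.142, -0.0, 1.759]
contact_force: [0.4, -0.2, -0.2]
opening: 0.092
grip_force: 0.0
```

```bash
python3 -c "
from h import *
s=robot.observe();print(s['time'],s['tool_pos'],s['tool_rot'])
go([.53,0,.226],77.5)"
```

```text
0.725 [0.39358425 0.21121433 0.22663443] [-3.14158065e+00 -1.20840618e-04  1.75933166e+00]
to [0.53, 0, 0.226] 77.5 dpos cm [-23.3    9.44   0.06] dr [-0.  -0.  23.3]
```

Request:
{"api": "step_arm", "payload": {"increments": [{"delta_pos": [-23.3, 9.4, 0], "dr": [0, 0, 23.3], "fingers": -0.2}, {"delta_pos": [-23.3, 9.4, 0], "dr": [0, 0, 23.3], "fingers": -0.2}, {"delta_pos": [-23.3, 9.4, 0], "dr": [0, 0, 23.3], "fingers": -0.2}, {"delta_pos": [-23.3, 9.4, 0], "dr": [0, 0, 23.3], "fingers": -0.2}, {"delta_pos": [-23.3, 9.4, 0], "dr": [0, 0, 23.3], "fingers": -0.2}]}}

```text
time: 1.35
tool_pos: [0.5316, -0.001, 0.2257]
tool_rot: [-3.141, 0.001, 1.354]
contact_force: [-1.1, 0.2, -0.4]
opening: 0.0555
grip_force: 0.0
```

```bash
python3 - <<'E'
from h import *
import pickle
P=viewer.camera_params('wrist'); im=snap('wrist','w1.png'); pickle.dump(P,open('w1.pkl','wb'))
s=robot.observe();print(s['tool_pos'],s['tool_rot'])
print([proj(P,p).round() for p in ([.632,-.026,.018],[.563,-.009,.018],[.493,.007,.018])])
E
```

```text
[0.53050012 0.00087581 0.22577871] [-3.13996958e+00 -1.34617868e-05  1.35519208e+00]
[array([400., 176.]), array([344., 174.]), array([288., 174.])]
```

View pics/w1.png

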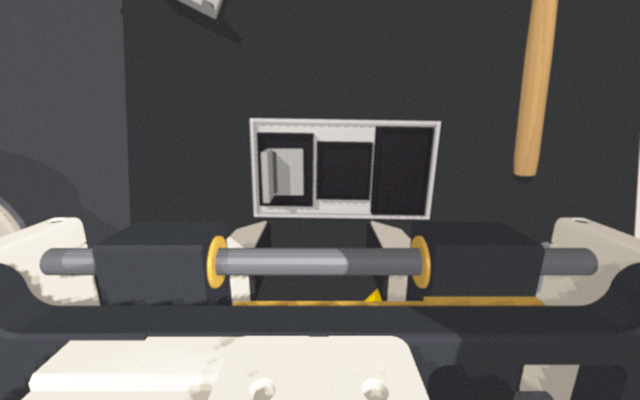

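The tray is at (250–440, 118–218), with the stray in its left bay at (282,173). The stray's upright is on the left, base-side long edge. I'll enlarge this area.

```bash
python3 - <<'E'
from h import *
im=cv2.imread('pics/w1.png'); cv2.imwrite('pics/w1c.png',cv2.resize(im[110:225,245:445],(800,460),interpolation=cv2.INTER_CUBIC))
E
```

```text
(no output)
```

View pics/w1c.png

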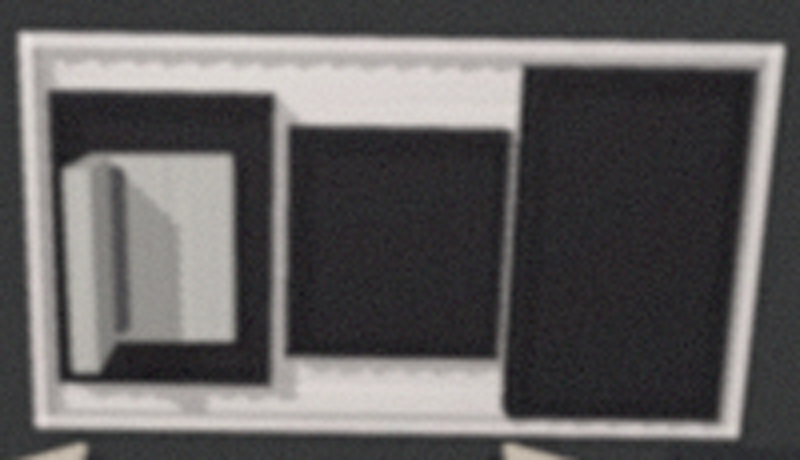

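```bash
python3 - <<'E'
from h import *
import pickle
P=pickle.load(open('w1.pkl','rb'))
A=lambda u,v:(245+u/4,110+v/4)
def q(n,pts,z):
    w=np.array([ray(P,A(*p),z) for p in pts]); c=w.mean(0)
    e=[(w[(i+1)%len(w)]-w[i])[:2] for i in range(len(w))]
    print(n,c.round(4),[(round(np.hypot(*x)*1000,1),round(np.degrees(np.arctan2(x[1],x[0])),1)) for x in e])
q('M',[(50,93),(275,95),(270,385),(62,382)],.018)
q('S',[(290,127),(511,129),(498,358),(286,355)],.018)
q('L',[(525,68),(760,68),(718,418),(505,416)],.018)
q('rim',[(18,33),(785,45),(740,437),(37,428)],.01)
q('straytop',[(62,168),(91,164),(104,366),(72,373)],.052)
q('strayedge',[(235,153),(235,342)],.015)
E
```

```text
M [0.4917 0.0116 0.018 ] [(np.float64(69.3), np.float64(-12.9)), (np.float64(93.4), np.float64(-103.7)), (np.float64(68.3), np.float64(166.7)), (np.float64(92.9), np.float64(77.0))]
S [ 0.5636 -0.0049  0.018 ] [(np.float64(68.6), np.float64(-13.0)), (np.float64(73.8), np.float64(-103.0)), (np.float64(69.2), np.float64(166.7)), (np.float64(73.4), np.float64(76.5))]
L [ 0.635 -0.022  0.018] [(np.float64(72.0), np.float64(-12.4)), (np.float64(112.9), np.float64(-103.7)), (np.float64(70.5), np.float64(167.0)), (np.float64(112.1), np.float64(77.1))]
rim [ 0.5637 -0.0061  0.01  ] [(np.float64(238.7), np.float64(-13.3)), (np.float64(129.1), np.float64(-103.1)), (np.float64(238.5), np.float64(166.8)), (np.float64(129.5), np.float64(77.0))]
straytop [0.4716 0.0141 0.052 ] [(np.float64(8.4), np.float64(-4.7)), (np.float64(59.6), np.float64(-101.2)), (np.float64(9.8), np.float64(-179.7)), (np.float64(60.7), np.float64(77.5))]
strayedge [0.513  0.0043 0.015 ] [(np.float64(61.5), np.float64(-103.2)), (np.float64(61.5), np.float64(76.8))]
```

```bash
python3 -c "
from h import *
go([.4717,.014,.12],77.2);go([.4717,.014,.028],77.2)"
```

```text
to [0.4717, 0.014, 0.12] 77.2 dpos cm [ 0.02 -6.01 10.59] dr [-0.1 -0.   0.4]
to [0.4717, 0.014, 0.028] 77.2 dpos cm [ 0.02 -5.99 19.79] dr [-0.1 -0.   0.4]
```

Request:
{"api": "step_arm", "payload": {"increments": [{"delta_pos": [0, -3.0, 5], "dr": [0, 0, 0.4], "fingers": 0}, {"delta_pos": [0, -6.0, 10.6], "dr": [-0.1, 0, 0.4], "fingers": 0}, {"delta_pos": [0, -6.0, 15], "dr": [-0.1, 0, 0.4], "fingers": 0}, {"delta_pos": [0, -6, 19.8], "dr": [-0.1, 0, 0.4], "fingers": 0}, {"delta_pos": [0, -6, 19.8], "dr": [-0.1, 0, 0.4], "fingers": 0}]}}

```text
time: 2.02
tool_pos: [0.4683, 0.0167, 0.0265]
tool_rot: [-3.136, 0.0, 1.353]
contact_force: [0.3, -0.3, 1.3]
opening: 0.0462
grip_force: 0.0
```

Request:
{"api": "step_arm", "payload": {"increments": [{"delta_pos": [0, 0, 0], "dr": [0, 0, 0], "fingers": 1}, {"delta_pos": [0, 0, 0], "dr": [0, 0, 0], "fingers": 1}, {"delta_pos": [0, 0, 0], "dr": [0, 0, 0], "fingers": 1}, {"delta_pos": [0, 0, 0], "dr": [0, 0, 0], "fingers": 1}, {"delta_pos": [0, 0, 0], "dr": [0, 0, 0], "fingers": 1}], "newtons": 40}}

```text
time: 2.65
tool_pos: [0.472, 0.0151, 0.0293]
tool_rot: [3.139, -0.0, 1.351]
contact_force: [-1.2, 0.7, 6.6]
opening: 0.0077
grip_force: 40.0
```

```bash
python3 - <<'E'
from h import *
im=cv2.imread('pics/top0.png').astype(int)[195:245,160:215]
m=((im[:,:,2]-im[:,:,0])>40).astype(np.uint8)
c=max(cv2.findContours(m,0,2)[0],key=cv2.contourArea); r=cv2.minAreaRect(c); print(r)
P=viewer.camera_params('top')
b=cv2.boxPoints(r)+[160,195]; w=np.array([ray(P,p,.008) for p in b]); print(w.round(4),w.mean(0))
e=w[1]-w[0];print(np.degrees(np.arctan2(e[1],e[0])),np.hypot(*e[:2]))
C=w.mean(0)[:2]
s=robot.observe();print(s['tool_pos'],s['tool_rot'])
for yaw in (77.2,):
    y=np.radians(yaw); t=C-.019*np.array([np.sin(y),-np.cos(y)])
    go([s['tool_pos'][0],s['tool_pos'][1],.15],yaw);go([*t,.15],yaw)
E
```

```text
((25.783784866333008, 24.29729461669922), (33.53739547729492, 34.19498825073242), 9.462321281433105)
[[0.4311 0.4828 0.008 ]
 [0.5448 0.4667 0.008 ]
 [0.5243 0.3543 0.008 ]
 [0.4111 0.3714 0.008 ]] [0.4778316  0.41880052 0.008     ]
-8.080026866053482 0.11484893610288996
[0.47202729 0.01513765 0.02929761] [ 3.13859799e+00 -2.24310625e-04  1.35148620e+00]
to [np.float64(0.4720272864439965), np.float64(0.015137646937322445), 0.15] 77.2 dpos cm [  0.     0.04 -12.07] dr [ 0.2 -0.   0.2]
to [np.float64(0.45930376008464463), np.float64(0.4230099371977855), 0.15] 77.2 dpos cm [ 39.54 -10.08 -12.09] dr [ 0.2 -0.   0.2]
```

Request:
{"api": "step_arm", "payload": {"increments": [{"delta_pos": [0, 0, -5], "dr": [0, 0, 0], "fingers": 1}, {"delta_pos": [0, 0, -10], "dr": [0, 0, 0], "fingers": 1}, {"delta_pos": [4, -1, -12], "dr": [0.2, 0, 0], "fingers": 1}, {"delta_pos": [9.5, -2.5, -12], "dr": [0.2, 0, 0], "fingers": 1}, {"delta_pos": [15, -3.8, -12], "dr": [0.2, 0, 0], "fingers": 1}]}}

```text
time: 3.28
tool_pos: [0.4663, 0.1712, 0.1486]
tool_rot: [-3.139, 0.0, 1.35]
contact_force: [1.0, -0.4, -2.5]
opening: 0.0075
grip_force: 40.0
```

Request:
{"api": "step_arm", "payload": {"increments": [{"delta_pos": [5.5, -1.4, 0], "dr": [0, 0, 0], "fingers": 1}, {"delta_pos": [11, -2.8, 0], "dr": [0, 0, 0], "fingers": 1}, {"delta_pos": [15, -3.8, 0], "dr": [0, 0, -1], "fingers": 1}, {"delta_pos": [18.5, -4.7, 0], "dr": [0, 0, -2], "fingers": 1}, {"delta_pos": [18.5, -4.7, 0], "dr": [0, 0, -3], "fingers": 1}]}}

```text
time: 3.9
tool_pos: [0.4601, 0.3627, 0.1476]
tool_rot: [-3.138, 0.0, 1.408]
contact_force: [-0.5, -0.2, -4.0]
opening: 0.0078
grip_force: 40.0
```

```bash
python3 - <<'E'
from h import *
import pickle
P=viewer.camera_params('wrist'); im=snap('wrist','w2.png'); pickle.dump(P,open('w2.pkl','wb'))
s=robot.observe();print(s['tool_pos'],s['tool_rot'],s['opening'])
E
```

```text
[0.46025944 0.36115964 0.14762986] [-3.13816845e+00  1.49714508e-03  1.40739450e+00] 0.007380069241918766
```

View pics/w2.png

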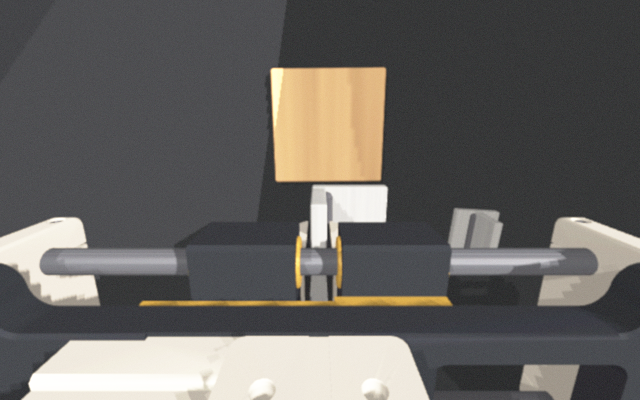

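The piece is held level between the fingers at (320,205). The board's corners are at (271,68), (386,68), (382,181) and (276,181). The short tee shows at (475,228).

```bash
python3 - <<'E'
from h import *
import pickle
P=pickle.load(open('w2.pkl','rb'))
w=np.array([ray(P,p,.008) for p in [(271,68),(386,68),(382,181),(276,181)]]); C=w.mean(0)[:2]
e=w[1]-w[0]; f=w[3]-w[0]; print(C,np.degrees(np.arctan2(e[1],e[0])),np.hypot(*e[:2]),np.hypot(*f[:2]))
yaw=80.6;y=np.radians(yaw); t=C-.019*np.array([np.sin(y),-np.cos(y)])
go([*t,.15],yaw);go([*t,.0295],yaw)
E
```

```text
[0.47912595 0.42022166] -9.365330878381696 0.10930196571613321 0.10974423580784647
to [np.float64(0.46038108149672585), np.float64(0.42332484873992193), 0.15] 80.6 dpos cm [ 6.14 -1.   -0.24] dr [-0.2  0.1  0. ]
to [np.float64(0.46038108149672585), np.float64(0.42332484873992193), 0.0295] 80.6 dpos cm [ 6.15 -0.96 11.81] dr [-0.2  0.1  0. ]
```

Request:
{"api": "step_arm", "payload": {"increments": [{"delta_pos": [5.5, -0.9, 0], "dr": [-0.2, 0.1, 0], "fingers": 1}, {"delta_pos": [6.15, -0.97, 3], "dr": [-0.2, 0.1, 0], "fingers": 1}, {"delta_pos": [6.15, -0.97, 7.5], "dr": [-0.2, 0.1, 0], "fingers": 1}, {"delta_pos": [6.15, -0.97, 10.6], "dr": [-0.2, 0.1, 0], "fingers": 1}, {"delta_pos": [6.15, -0.97, 11.4], "dr": [-0.2, 0.1, 0], "fingers": 1}]}}

```text
time: 4.58
tool_pos: [0.4605, 0.4208, 0.0322]
tool_rot: [-3.139, 0.002, 1.403]
contact_force: [0.0, -0.9, -3.3]
opening: 0.0077
grip_force: 40.0
```

```bash
python3 - <<'E'
from h import *
C=np.array([.4791,.4202]);yaw=80.6;y=np.radians(yaw); t=C-.019*np.array([np.sin(y),-np.cos(y)])
go([*t,.030],yaw); print(robot.observe()['contact_force'])
E
```

```text
to [np.float64(0.4603551289294676), np.float64(0.42330319328259086), 0.03] 80.6 dpos cm [ 0.24 -0.06  0.22] dr [-0.1  0.1 -0.2]
[ 0.02537851 -0.94347206 -3.30170037]
```

Request:
{"api": "step_arm", "payload": {"increments": [{"delta_pos": [0.1, 0, 0.1], "dr": [0, 0, 0], "fingers": 1}, {"delta_pos": [0.1, 0, 0.2], "dr": [0, 0, 0], "fingers": 1}, {"delta_pos": [0.1, 0, 0.2], "dr": [0, 0, 0], "fingers": 1}, {"delta_pos": [0.1, 0, 0.2], "dr": [0, 0, 0], "fingers": 0.4}, {"delta_pos": [0.1, 0, 0.2], "dr": [0, 0, 0], "fingers": 0.4}]}}

```text
time: 5.2
tool_pos: [0.4623, 0.4244, 0.0336]
tool_rot: [3.139, -0.003, 1.404]
contact_force: [-0.4, 1.0, 0.0]
opening: 0.023
grip_force: 0.0
```

```bash
python3 - <<'E'
from h import *
s=robot.observe();print(s['tool_pos'],s['opening'],s['contact_force'])
go([.46,.42,.16],80.6)
# view point for short tee
go([.585,.25,.20],80.6)
E
```

```text
[0.46225903 0.4243729  0.03364221] 0.022958625352697614 [-0.41564362  1.02007307  0.02530869]
to [0.46, 0.42, 0.16] 80.6 dpos cm [ -0.43  -0.11 -12.64] dr [ 0.2 -0.2 -0.2]
to [0.585, 0.25, 0.2] 80.6 dpos cm [-15.11  15.05 -16.64] dr [ 0.2 -0.2 -0.2]
```

Request:
{"api": "step_arm", "payload": {"increments": [{"delta_pos": [0, 0, -3], "dr": [0, 0, 0], "fingers": 0.4}, {"delta_pos": [0, 0, -9], "dr": [0.2, -0.2, 0], "fingers": 0.2}, {"delta_pos": [-5, 5, -12], "dr": [0.2, -0.2, -0.2], "fingers": 0}, {"delta_pos": [-10, 10, -14], "dr": [0.2, -0.2, -0.2], "fingers": 0}, {"delta_pos": [-14, 14, -14], "dr": [0.2, -0.2, -0.2], "fingers": 0}]}}

```text
time: 5.82
tool_pos: [0.5672, 0.2767, 0.1735]
tool_rot: [3.14, -0.0, 1.409]
contact_force: [0.0, 0.1, -1.6]
opening: 0.046
grip_force: 0.0
```

Request:
{"api": "step_arm", "payload": {"increments": [{"delta_pos": [-3, 2, 0], "dr": [0, 0, 0], "fingers": 0}, {"delta_pos": [-3, 2, 0], "dr": [0, 0, 0], "fingers": 0}, {"delta_pos": [-3, 2, 0], "dr": [0, 0, 0], "fingers": 0}, {"delta_pos": [-3, 2, 0], "dr": [0, 0, 0], "fingers": 0}, {"delta_pos": [-3, 2, 0], "dr": [0, 0, 0], "fingers": 0}]}}

```text
time: 6.45
tool_pos: [0.58, 0.2458, 0.1711]
tool_rot: [-3.14, 0.002, 1.409]
contact_force: [0.6, -0.3, 0.3]
opening: 0.046
grip_force: 0.0
```

```bash
python3 - <<'E'
from h import *
import pickle
P=viewer.camera_params('wrist'); im=snap('wrist','w3.png'); pickle.dump(P,open('w3.pkl','wb'))
s=robot.observe();print(s['tool_pos'],s['tool_rot'],s['opening'])
u,v=proj(P,[.615,.281,.03]).astype(int);print(u,v)
x0,y0=max(0,u-80),max(0,v-60); print(x0,y0)
a=cv2.resize(im[y0:y0+120,x0:x0+160,::-1],(640,480),interpolation=cv2.INTER_CUBIC)
cv2.imwrite('pics/w3c.png',a)
E
```

```text
[0.58010155 0.24564357 0.17112865] [-3.13987215e+00  1.55279978e-03  1.40904651e+00] 0.04626110370344978
347 146
267 86
```

View pics/w3c.png

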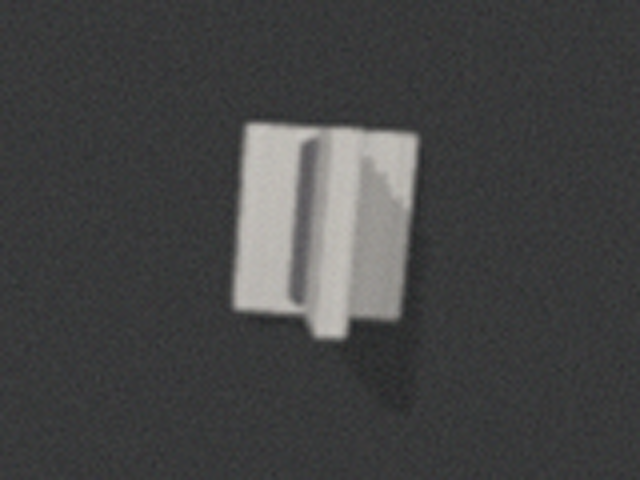

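The short tee's base corners in this crop are (245,123), (418,132), (402,320) and (233,310). Its upright's top face runs from (345,128) to (331,338).

```bash
cat >> h.py <<'E'
import pickle
def quad(n,o,pts,z,pk):
    P=pickle.load(open(pk,'rb'))
    w=np.array([ray(P,(o[0]+p[0]/4,o[1]+p[1]/4),z) for p in pts]); c=w.mean(0)
    e=[(w[(i+1)%len(w)]-w[i])[:2] for i in range(len(w))]
    print(n,c.round(4),[(float(round(np.hypot(*x)*1000,1)),float(round(np.degrees(np.arctan2(x[1],x[0])),1))) for x in e])
E
python3 - <<'E'
from h import *
o=(267,86)
quad('base',o,[(245,123),(418,132),(402,320),(233,310)],.008,'w3.pkl')
quad('top',o,[(328,128),(362,129),(348,338),(313,338)],.045,'w3.pkl')
E
```

```text
base [0.6183 0.2837 0.008 ] [(46.3, -12.1), (50.7, -101.6), (47.1, 167.4), (50.3, 77.4)]
top [0.6179 0.2836 0.045 ] [(8.0, -10.9), (50.0, -101.3), (8.7, 170.8), (50.3, 78.1)]
```

```bash
python3 -c "
from h import *
go([.618,.2837,.021],78)"
```

```text
to [0.618, 0.2837, 0.021] 78 dpos cm [ 4.39  3.15 15.  ] dr [-0.1  0.1  2.7]
```

Request:
{"api": "step_arm", "payload": {"increments": [{"delta_pos": [3, 2, 3], "dr": [-0.1, 0.1, 2.7], "fingers": 0}, {"delta_pos": [4.4, 3.15, 6.5], "dr": [-0.1, 0.1, 2.7], "fingers": 0}, {"delta_pos": [4.4, 3.15, 11], "dr": [-0.1, 0.1, 2.7], "fingers": 0}, {"delta_pos": [4.4, 3.15, 15], "dr": [-0.1, 0.1, 2.7], "fingers": 0}, {"delta_pos": [4.4, 3.15, 15], "dr": [-0.1, 0.1, 2.7], "fingers": 0}]}}

```text
time: 7.12
tool_pos: [0.6158, 0.2824, 0.0174]
tool_rot: [-3.135, 0.004, 1.361]
contact_force: [0.4, 0.2, -0.1]
opening: 0.0463
grip_force: 0.0
```

Request:
{"api": "step_arm", "payload": {"increments": [{"delta_pos": [0, 0, 0], "dr": [0, 0, 0], "fingers": 1}, {"delta_pos": [0, 0, 0], "dr": [0, 0, 0], "fingers": 1}, {"delta_pos": [0, 0, 0], "dr": [0, 0, 0], "fingers": 1}, {"delta_pos": [0, 0, 0], "dr": [0, 0, 0], "fingers": 1}, {"delta_pos": [0, 0, 0], "dr": [0, 0, 0], "fingers": 1}]}}

```text
time: 7.75
tool_pos: [0.6186, 0.2829, 0.0217]
tool_rot: [3.141, -0.001, 1.36]
contact_force: [-1.1, -0.3, 4.5]
opening: 0.0074
grip_force: 40.0
```

```bash
python3 -c "
from h import *
s=robot.observe();print(s['tool_pos'],s['contact_force'])
go([.5636,-.0052,.13],76.8);go([.5636,-.0052,.030],76.8)"
```

```text
[0.61863504 0.28286834 0.02168537] [-1.13322857 -0.30049516  4.51664295]
to [0.5636, -0.0052, 0.13] 76.8 dpos cm [-29.32   0.64 -10.85] dr [ 0.  -0.   1.1]
to [0.5636, -0.0052, 0.03] 76.8 dpos cm [-29.32   0.64  -0.85] dr [ 0.  -0.   1.1]
```

Request:
{"api": "step_arm", "payload": {"increments": [{"delta_pos": [0, 0, -4.5], "dr": [0, 0, 0], "fingers": 1}, {"delta_pos": [-3, 0, -9], "dr": [0, 0, 1.1], "fingers": 1}, {"delta_pos": [-8.5, 0.2, -10.8], "dr": [0, 0, 1.1], "fingers": 1}, {"delta_pos": [-14.5, 0.3, -10.8], "dr": [0, 0, 1.1], "fingers": 1}, {"delta_pos": [-20, 0.4, -10.8], "dr": [0, 0, 1.1], "fingers": 1}]}}

```text
time: 8.38
tool_pos: [0.5798, 0.0845, 0.1289]
tool_rot: [-3.141, 0.0, 1.341]
contact_force: [0.3, -0.3, -3.1]
opening: 0.008
grip_force: 40.0
```

Request:
{"api": "step_arm", "payload": {"increments": [{"delta_pos": [-5, 0.1, 0], "dr": [0, 0, 0], "fingers": 1}, {"delta_pos": [-8.5, 0.2, 0], "dr": [0, 0, 0], "fingers": 1}, {"delta_pos": [-9.3, 0.24, 0], "dr": [0, 0, 0], "fingers": 1}, {"delta_pos": [-9.3, 0.24, 0], "dr": [0, 0, 0], "fingers": 1}, {"delta_pos": [-9.3, 0.24, 0], "dr": [0, 0, 0], "fingers": 1}]}}

```text
time: 9.0
tool_pos: [0.5619, -0.0036, 0.1288]
tool_rot: [-3.141, -0.001, 1.342]
contact_force: [0.1, -0.3, -3.1]
opening: 0.0075
grip_force: 40.0
```

```bash
python3 -c "
from h import *
s=robot.observe();print(s['tool_pos'],s['contact_force'],s['opening'])
go([.5636,-.0052,.13],76.8);go([.5636,-.0052,.0295],76.8)"
```

```text
[ 0.56190179 -0.00361513  0.1287533 ] [ 0.07561791 -0.34094841 -3.14879564] 0.0075201897077108145
to [0.5636, -0.0052, 0.13] 76.8 dpos cm [-0.12  0.2  -0.12] dr [-0.  -0.   0.1]
to [0.5636, -0.0052, 0.0295] 76.8 dpos cm [-0.12  0.2   9.93] dr [-0.  -0.   0.1]
```

Request:
{"api": "step_arm", "payload": {"increments": [{"delta_pos": [-0.1, 0.1, 4], "dr": [0, 0, 0], "fingers": 1}, {"delta_pos": [-0.1, 0.1, 8], "dr": [0, 0, 0], "fingers": 1}, {"delta_pos": [-0.1, 0.1, 9.5], "dr": [0, 0, 0], "fingers": 1}, {"delta_pos": [-0.1, 0.1, 9.9], "dr": [0, 0, 0], "fingers": 1}, {"delta_pos": [-0.1, 0.1, 9.9], "dr": [0, 0, 0], "fingers": 1}]}}

```text
time: 9.62
tool_pos: [0.5635, -0.0057, 0.0309]
tool_rot: [3.14, -0.0, 1.342]
contact_force: [0.2, -0.5, -2.4]
opening: 0.0078
grip_force: 40.0
```

Request:
{"api": "step_arm", "payload": {"increments": [{"delta_pos": [0, 0, 0], "dr": [0, 0, 0], "fingers": 0.4}, {"delta_pos": [0, 0, 0], "dr": [0, 0, 0], "fingers": 0.4}, {"delta_pos": [0, 0, 0], "dr": [0, 0, 0], "fingers": 0.4}, {"delta_pos": [0, 0, -4], "dr": [0, 0, 0], "fingers": 0.2}, {"delta_pos": [0, 0, -10], "dr": [0, 0, 0], "fingers": 0}]}}

```text
time: 10.25
tool_pos: [0.5613, -0.0059, 0.1297]
tool_rot: [-3.138, 0.0, 1.341]
contact_force: [0.8, -0.1, 0.5]
opening: 0.0421
grip_force: 0.0
```

```bash
python3 -c "
from h import *
s=robot.observe();print(s['tool_pos'],s['contact_force'],s['opening'])
go([.52,-.34,.17],76.8)
go([.52,-.34,.17],-15);go([.47,-.33,.17],60);go([.47,-.33,.17],-30)"
```

```text
[ 0.56134206 -0.00586051  0.12970889] [ 0.8368686  -0.10154956  0.52014022] 0.04211649759818692
to [0.52, -0.34, 0.17] 76.8 dpos cm [-33.48   3.57  -4.04] dr [-0.2  0.   0. ]
to [0.52, -0.34, 0.17] -15 dpos cm [-33.48   3.57  -4.04] dr [-0.2  0.2 91.8]
to [0.47, -0.33, 0.17] 60 dpos cm [-33.64  -1.53  -4.02] dr [-0.2  0.  16.8]
to [0.47, -0.33, 0.17] -30 dpos cm [-33.64  -1.53  -4.02] dr [ -0.2   0.2 106.8]
```

```bash
python3 -c "
from h import *
go([.51,-.40,.17],53)"
```

```text
to [0.51, -0.4, 0.17] 53 dpos cm [-39.55   3.96  -4.04] dr [-0.2  0.1 23.8]
```

Request:
{"api": "step_arm", "payload": {"increments": [{"delta_pos": [-4, 0.4, -3], "dr": [0, 0, 5], "fingers": 0}, {"delta_pos": [-10, 1, -4], "dr": [0, 0, 10], "fingers": 0}, {"delta_pos": [-16, 1.6, -4], "dr": [-0.2, 0, 15], "fingers": 0}, {"delta_pos": [-22, 2.2, -4], "dr": [-0.2, 0, 20], "fingers": 0}, {"delta_pos": [-28, 2.8, -4], "dr": [-0.2, 0.1, 23.8], "fingers": 0}]}}

```text
time: 10.88
tool_pos: [0.5256, -0.2869, 0.1704]
tool_rot: [3.138, -0.003, 0.923]
contact_force: [0.3, 0.2, -0.4]
opening: 0.0462
grip_force: 0.0
```

```bash
python3 -c "
from h import *
go([.51,-.40,.17],53)"
```

```text
to [0.51, -0.4, 0.17] 53 dpos cm [-9.96  5.58  0.03] dr [ 0.2 -0.2 -0.1]
```

Request:
{"api": "step_arm", "payload": {"increments": [{"delta_pos": [-5, 2.8, 0], "dr": [0.2, -0.2, 0], "fingers": 0}, {"delta_pos": [-10, 5.6, 0], "dr": [0.2, -0.2, 0], "fingers": 0}, {"delta_pos": [-10, 5.6, 0], "dr": [0.2, -0.2, 0], "fingers": 0}, {"delta_pos": [-10, 5.6, 0], "dr": [0.2, -0.2, 0], "fingers": 0}, {"delta_pos": [-10, 5.6, 0], "dr": [0.2, -0.2, 0], "fingers": 0}]}}

```text
time: 11.5
tool_pos: [0.5111, -0.3972, 0.1701]
tool_rot: [-3.141, 0.001, 0.927]
contact_force: [0.2, 0.1, 1.0]
opening: 0.046
grip_force: 0.0
```

```bash
python3 - <<'E'
from h import *
P=viewer.camera_params('wrist'); im=snap('wrist','w4.png'); pickle.dump(P,open('w4.pkl','wb'))
s=robot.observe();print(s['tool_pos'],s['tool_rot'])
a=proj(P,[.533,-.374,.02]).astype(int);b=proj(P,[.438,-.269,.02]).astype(int);print(a,b)
out=[]
for q in(a,b):
    x0,y0=max(0,q[0]-50),max(0,q[1]-70); print(x0,y0)
    out.append(cv2.resize(im[y0:y0+140,x0:x0+100,::-1],(400,560),interpolation=cv2.INTER_CUBIC))
cv2.imwrite('pics/w4c.png',np.hstack(out))
E
```

```text
[ 0.51124449 -0.3971794   0.17014666] [-3.14121686e+00  7.51667478e-04  9.27569222e-01]
[322 153] [188 127]
272 83
138 57
```

View pics/w4c.png

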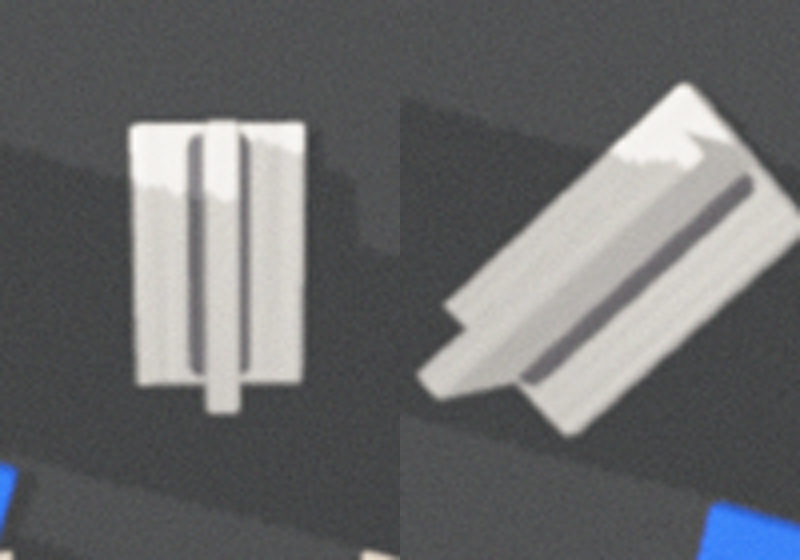

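Left crop: the middle tee, grey, with base corners (130,124), (305,124), (302,382) and (137,384), and its upright's top running from (222,121) to (223,412). Right crop: the long tee, with base corners (685,84), (802,222), (570,437) and (445,306).

```bash
python3 - <<'E'
from h import *
quad('mbase',(272,83),[(130,124),(305,124),(302,382),(137,384)],.008,'w4.pkl')
quad('mtop',(272,83),[(205,121),(239,121),(240,412),(206,412)],.045,'w4.pkl')
quad('lbase',(138,57),[(285,84),(402,222),(170,437),(45,306)],.008,'w4.pkl')
go([.5346,-.3703,.021],52.5)
E
```

```text
mbase [ 0.5402 -0.3721  0.008 ] [(46.4, -36.9), (69.7, -126.1), (46.3, 143.9), (70.3, 54.1)]
mtop [ 0.5403 -0.372   0.045 ] [(8.0, -36.9), (70.0, -126.0), (8.5, 143.1), (70.0, 53.6)]
lbase [ 0.4416 -0.2666  0.008 ] [(44.1, -87.8), (89.3, -176.8), (46.2, 92.7), (89.7, 1.8)]
to [0.5346, -0.3703, 0.021] 52.5 dpos cm [ 3.56  0.26 14.91] dr [-0.   0.   0.6]
```

```bash
python3 -c "
from h import *
go([.5403,-.372,.021],53.8)"
```

```text
to [0.5403, -0.372, 0.021] 53.8 dpos cm [ 3.77  0.82 14.91] dr [-0.   0.  -0.7]
```

Request:
{"api": "step_arm", "payload": {"increments": [{"delta_pos": [3, 0.6, 3], "dr": [0, 0, -0.7], "fingers": 0}, {"delta_pos": [3.77, 0.82, 7], "dr": [0, 0, -0.7], "fingers": 0}, {"delta_pos": [3.77, 0.82, 12], "dr": [0, 0, -0.7], "fingers": 0}, {"delta_pos": [3.77, 0.82, 14.9], "dr": [0, 0, -0.7], "fingers": 0}, {"delta_pos": [3.77, 0.82, 14.9], "dr": [0, 0, -0.7], "fingers": 0}]}}

```text
time: 12.18
tool_pos: [0.5389, -0.3712, 0.0186]
tool_rot: [-3.136, 0.0, 0.94]
contact_force: [-1.2, -0.2, 1.0]
opening: 0.0463
grip_force: 0.0
```

Request:
{"api": "step_arm", "payload": {"increments": [{"delta_pos": [0, 0, 0], "dr": [0, 0, 0], "fingers": 1}, {"delta_pos": [0, 0, 0], "dr": [0, 0, 0], "fingers": 1}, {"delta_pos": [0, 0, 0], "dr": [0, 0, 0], "fingers": 1}, {"delta_pos": [0, 0, 0], "dr": [0, 0, 0], "fingers": 1}, {"delta_pos": [0, 0, 0], "dr": [0, 0, 0], "fingers": 1}]}}

```text
time: 12.8
tool_pos: [0.5398, -0.3736, 0.0213]
tool_rot: [3.142, 0.001, 0.938]
contact_force: [-1.1, 0.4, 4.0]
opening: 0.0076
grip_force: 40.0
```

```bash
python3 -c "
from h import *
s=robot.observe();print(s['tool_pos'],s['contact_force'])
go([.4917,.0116,.15],76.8)"
```

```text
[ 0.53981972 -0.3735919   0.02129429] [-1.06000002  0.38759235  4.04981381]
to [0.4917, 0.0116, 0.15] 76.8 dpos cm [ 28.2  -26.66 -12.9 ] dr [ -0.    0.1 -23.1]
```

Request:
{"api": "step_arm", "payload": {"increments": [{"delta_pos": [0, 0, -5], "dr": [0, 0, 0], "fingers": 1}, {"delta_pos": [0, 0, -10], "dr": [0, 0, 0], "fingers": 1}, {"delta_pos": [3, -2.8, -12.9], "dr": [0, 0, -7], "fingers": 1}, {"delta_pos": [7, -6.6, -12.9], "dr": [0, 0, -14], "fingers": 1}, {"delta_pos": [11.2, -10.6, -12.9], "dr": [0, 0, -23.1], "fingers": 1}]}}

```text
time: 13.42
tool_pos: [0.5199, -0.219, 0.1495]
tool_rot: [-3.14, 0.0, 1.345]
contact_force: [0.1, 0.5, -3.7]
opening: 0.008
grip_force: 40.0
```

```bash
python3 -c "
from h import *
go([.4917,.0116,.15],76.8)"
```

```text
to [0.4917, 0.0116, 0.15] 76.8 dpos cm [21.84 -7.92 -0.05] dr [-0.1  0.   0.3]
```

Request:
{"api": "step_arm", "payload": {"increments": [{"delta_pos": [5.4, -2, 0], "dr": [0, 0, 0.3], "fingers": 1}, {"delta_pos": [11, -4, 0], "dr": [0, 0, 0.3], "fingers": 1}, {"delta_pos": [16.4, -6, 0], "dr": [0, 0, 0.3], "fingers": 1}, {"delta_pos": [21.8, -7.9, 0], "dr": [0, 0, 0.3], "fingers": 1}, {"delta_pos": [21.8, -7.9, 0], "dr": [0, 0, 0.3], "fingers": 1}]}}

```text
time: 14.05
tool_pos: [0.492, 0.0135, 0.1493]
tool_rot: [-3.139, 0.0, 1.341]
contact_force: [-0.1, 0.6, -3.0]
opening: 0.0075
grip_force: 40.0
```

```bash
python3 -c "
from h import *
s=robot.observe();print(s['tool_pos'],s['opening'])
go([.4917,.0116,.0295],76.8)"
```

```text
[0.49196171 0.01348232 0.14925657] 0.0075215723191850575
to [0.4917, 0.0116, 0.0295] 76.8 dpos cm [-0.19  0.05 11.98] dr [-0.2  0.   0. ]
```

Request:
{"api": "step_arm", "payload": {"increments": [{"delta_pos": [-0.1, 0.05, 5], "dr": [-0.1, 0, 0], "fingers": 1}, {"delta_pos": [-0.1, 0.05, 9.5], "dr": [-0.1, 0, 0], "fingers": 1}, {"delta_pos": [-0.1, 0.05, 11.5], "dr": [-0.1, 0, 0], "fingers": 1}, {"delta_pos": [-0.1, 0.05, 11.95], "dr": [-0.1, 0, 0], "fingers": 1}, {"delta_pos": [-0.1, 0.05, 11.95], "dr": [-0.1, 0, 0], "fingers": 1}]}}

```text
time: 14.68
tool_pos: [0.4939, 0.0082, 0.0304]
tool_rot: [3.14, 0.001, 1.335]
contact_force: [0.3, 0.9, -1.9]
opening: 0.0079
grip_force: 40.0
```

Request:
{"api": "step_arm", "payload": {"increments": [{"delta_pos": [0, 0, 0], "dr": [0, 0, 0], "fingers": 0.4}, {"delta_pos": [0, 0, 0], "dr": [0, 0, 0], "fingers": 0.4}, {"delta_pos": [0, 0, 0], "dr": [0, 0, 0], "fingers": 0.4}, {"delta_pos": [0, 0, -5], "dr": [0, 0, 0], "fingers": 0.2}, {"delta_pos": [0, 0, -11], "dr": [0, 0, 0], "fingers": 0}]}}

```text
time: 15.3
tool_pos: [0.4926, 0.009, 0.1409]
tool_rot: [-3.14, 0.001, 1.336]
contact_force: [0.7, -0.5, 0.1]
opening: 0.0421
grip_force: 0.0
```

```bash
python3 -c "
from h import *
s=robot.observe();print(s['tool_pos'],s['opening'])
go([.4416,-.2666,.13],2.5)"
```

```text
[0.49264476 0.00895527 0.14087072] 0.042050614945352824
to [0.4416, -0.2666, 0.13] 2.5 dpos cm [-27.99   1.45   1.11] dr [-0.   0.1 74. ]
```

Request:
{"api": "step_arm", "payload": {"increments": [{"delta_pos": [-5.6, 0.3, 0], "dr": [0, 0, 10.5], "fingers": 0}, {"delta_pos": [-11.2, 0.6, 0], "dr": [0, 0, 21], "fingers": 0}, {"delta_pos": [-16.8, 0.9, 0], "dr": [0, 0, 31.5], "fingers": 0}, {"delta_pos": [-22.4, 1.2, 0], "dr": [0, 0, 42], "fingers": 0}, {"delta_pos": [-28, 1.45, 0], "dr": [0, 0, 52.5], "fingers": 0}]}}

```text
time: 15.92
tool_pos: [0.4419, -0.2686, 0.1408]
tool_rot: [3.14, -0.001, 0.414]
contact_force: [1.1, -0.1, -0.2]
opening: 0.0459
grip_force: 0.0
```

```bash
python3 -c "
from h import *
go([.4416,-.2666,.021],2.5)"
```

```text
to [0.4416, -0.2666, 0.021] 2.5 dpos cm [ 0.04 -0.22 11.98] dr [ 0.1 -0.1 21.2]
```

Request:
{"api": "step_arm", "payload": {"increments": [{"delta_pos": [0, -0.1, 0], "dr": [0, 0, 10.5], "fingers": 0}, {"delta_pos": [0, -0.1, 1], "dr": [0.1, 0, 21.2], "fingers": 0}, {"delta_pos": [0, -0.1, 6], "dr": [0.1, 0, 21.2], "fingers": 0}, {"delta_pos": [0, -0.1, 11], "dr": [0.1, 0, 21.2], "fingers": 0}, {"delta_pos": [0, -0.1, 12], "dr": [0.1, 0, 21.2], "fingers": 0}]}}

```text
time: 16.55
tool_pos: [0.4404, -0.2647, 0.0181]
tool_rot: [-3.137, 0.004, 0.05]
contact_force: [-0.3, -0.6, -0.2]
opening: 0.0458
grip_force: 0.0
```

Request:
{"api": "step_arm", "payload": {"increments": [{"delta_pos": [0, 0, 0], "dr": [0, 0, 0], "fingers": 1}, {"delta_pos": [0, 0, 0], "dr": [0, 0, 0], "fingers": 1}, {"delta_pos": [0, 0, 0], "dr": [0, 0, 0], "fingers": 1}, {"delta_pos": [0, 0, 0], "dr": [0, 0, 0], "fingers": 1}, {"delta_pos": [0, 0, 0], "dr": [0, 0, 0], "fingers": 1}]}}

```text
time: 17.18
tool_pos: [0.4425, -0.2665, 0.0211]
tool_rot: [3.141, -0.002, 0.05]
contact_force: [-0.0, -0.1, 5.7]
opening: 0.0077
grip_force: 40.0
```

```bash
python3 -c "
from h import *
s=robot.observe();print(s['tool_pos'],s['contact_force'])
go([.6355,-.022,.15],76.8)"
```

```text
[ 0.44246639 -0.2664691   0.02111367] [-0.04716968 -0.13170709  5.66338255]
to [0.6355, -0.022, 0.15] 76.8 dpos cm [ 20.52 -23.45 -12.87] dr [  0.1  -0.1 -73.9]
```

Request:
{"api": "step_arm", "payload": {"increments": [{"delta_pos": [0, 0, -5], "dr": [0, 0, 0], "fingers": 1}, {"delta_pos": [0, 0, -10], "dr": [0, 0, -8], "fingers": 1}, {"delta_pos": [3, -3.4, -12.9], "dr": [0, 0, -18], "fingers": 1}, {"delta_pos": [6.8, -7.8, -12.9], "dr": [0, 0, -28], "fingers": 1}, {"delta_pos": [10.6, -12.2, -12.9], "dr": [0, 0, -38], "fingers": 1}]}}

```text
time: 17.8
tool_pos: [0.5421, -0.1377, 0.1493]
tool_rot: [-3.14, -0.0, 0.718]
contact_force: [0.8, -0.3, -4.8]
opening: 0.0077
grip_force: 40.0
```

```bash
python3 -c "
from h import *
go([.6355,-.022,.15],76.8)"
```

```text
to [0.6355, -0.022, 0.15] 76.8 dpos cm [14.64 -2.57 -0.07] dr [ -0.1  -0.  -35.7]
```

Request:
{"api": "step_arm", "payload": {"increments": [{"delta_pos": [4.5, -0.8, 0], "dr": [0, 0, -10], "fingers": 1}, {"delta_pos": [9, -1.6, 0], "dr": [0, 0, -20], "fingers": 1}, {"delta_pos": [13, -2.3, 0], "dr": [0, 0, -30], "fingers": 1}, {"delta_pos": [14.6, -2.6, 0], "dr": [-0.1, 0, -35.7], "fingers": 1}, {"delta_pos": [14.6, -2.6, 0], "dr": [-0.1, 0, -35.7], "fingers": 1}]}}

```text
time: 18.42
tool_pos: [0.6348, -0.0226, 0.1481]
tool_rot: [-3.141, -0.0, 1.337]
contact_force: [0.1, 0.3, -5.4]
opening: 0.0076
grip_force: 40.0
```

Request:
{"api": "step_arm", "payload": {"increments": [{"delta_pos": [0, 0, 0], "dr": [0, 0, 0], "fingers": 1}, {"delta_pos": [0, 0, 0], "dr": [0, 0, 0], "fingers": 1}, {"delta_pos": [0, 0, 0], "dr": [0, 0, 0], "fingers": 1}, {"delta_pos": [0, 0, 0], "dr": [0, 0, 0], "fingers": 1}, {"delta_pos": [0, 0, 0], "dr": [0, 0, 0], "fingers": 1}]}}

```text
time: 19.05
tool_pos: [0.6352, -0.024, 0.1497]
tool_rot: [3.14, -0.0, 1.336]
contact_force: [-0.2, 0.1, -5.2]
opening: 0.008
grip_force: 40.0
```

```bash
python3 -c "
from h import *
s=robot.observe();print(s['tool_pos'],s['opening'])
go([.6355,-.022,.0295],76.8)"
```

```text
[ 0.63519798 -0.02404895  0.14968964] 0.007951798641274715
to [0.6355, -0.022, 0.0295] 76.8 dpos cm [ 0.2  -0.04 12.02] dr [ 0.1 -0.  -0.3]
```

Request:
{"api": "step_arm", "payload": {"increments": [{"delta_pos": [0.1, 0, 5], "dr": [0, 0, -0.3], "fingers": 1}, {"delta_pos": [0.1, 0, 9.5], "dr": [0, 0, -0.3], "fingers": 1}, {"delta_pos": [0.1, 0, 11.5], "dr": [0, 0, -0.3], "fingers": 1}, {"delta_pos": [0.1, 0, 11.95], "dr": [0, 0, -0.3], "fingers": 1}, {"delta_pos": [0.1, 0, 11.95], "dr": [0, 0, -0.3], "fingers": 1}]}}

```text
time: 19.68
tool_pos: [0.6363, -0.023, 0.0308]
tool_rot: [3.139, -0.0, 1.341]
contact_force: [0.4, 0.1, -4.1]
opening: 0.0078
grip_force: 40.0
```

Request:
{"api": "step_arm", "payload": {"increments": [{"delta_pos": [0, 0, 0], "dr": [0, 0, 0], "fingers": 0.4}, {"delta_pos": [0, 0, 0], "dr": [0, 0, 0], "fingers": 0.4}, {"delta_pos": [0, 0, 0], "dr": [0, 0, 0], "fingers": 0.4}, {"delta_pos": [0, 0, -5], "dr": [0, 0, 0], "fingers": 0.2}, {"delta_pos": [0, 0, -11], "dr": [0, 0, 0], "fingers": 0}]}}

```text
time: 20.3
tool_pos: [0.6348, -0.0229, 0.1405]
tool_rot: [-3.141, -0.0, 1.341]
contact_force: [0.8, -0.0, 0.4]
opening: 0.0423
grip_force: 0.0
```

Request:
{"api": "step_arm", "payload": {"increments": [{"delta_pos": [-2, -5, -3], "dr": [0, 0, 0], "fingers": 0}, {"delta_pos": [-4, -10, -6], "dr": [0, 0, 0], "fingers": 0}, {"delta_pos": [-4, -10, -8], "dr": [0, 0, 0], "fingers": 0}, {"delta_pos": [-4, -10, -8], "dr": [0, 0, 0], "fingers": 0}, {"delta_pos": [-4, -10, -8], "dr": [0, 0, 0], "fingers": 0}]}}

```text
time: 20.92
tool_pos: [0.529, -0.039, 0.2192]
tool_rot: [3.14, -0.0, 1.341]
contact_force: [0.5, -0.7, 0.1]
opening: 0.0462
grip_force: 0.0
```

```bash
python3 - <<'E'
from h import *
P=viewer.camera_params('wrist'); im=snap('wrist','w5.png'); pickle.dump(P,open('w5.pkl','wb'))
s=robot.observe();print(s['time'],s['tool_pos'],s['opening'])
u,v=proj(P,[.5636,-.0052,.03]).astype(int); x0,y0=u-100,max(0,v-70);print(x0,y0)
t=snap('scene','s5.png')
a=cv2.resize(im[y0:y0+140,x0:x0+200,::-1],(800,560)) if 0 else cv2.resize(im[y0:y0+150,x0:x0+200,::-1],(400,300),interpolation=cv2.INTER_CUBIC)
b=cv2.resize(t[70:220,270:470,::-1],(400,300),interpolation=cv2.INTER_CUBIC)
tp=snap('top','t5.png')
c=cv2.resize(tp[150:250,160:360,::-1],(800,300)) if 0 else cv2.resize(tp[140:250,160:453,::-1],(800,300),interpolation=cv2.INTER_CUBIC)
cv2.imwrite('pics/f5.png',np.vstack([np.hstack([a,b]),c]))
E
```

```text
20.975 [ 0.52886367 -0.03900375  0.21881768] 0.04589045070920827
240 72
```

View pics/f5.png

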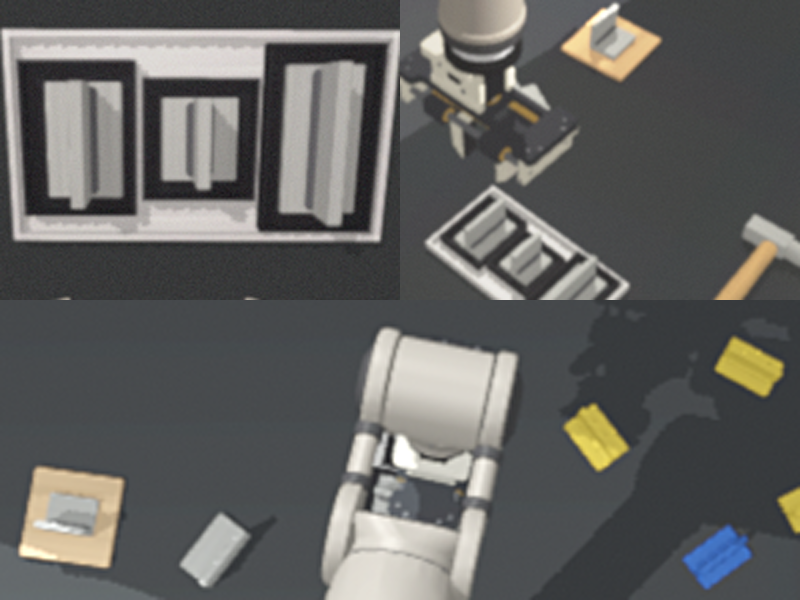

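All three tees lie flat in their own bays, the stray is flat in the middle of the board at (72,515), and the bench corner piece is still in place at (215,550). The gripper is clear, so I'm handing in.

```bash
python3 -c "
from h import *
print(robot.hand_in())"
```

```text
the job is handed in; nothing more can be done
None
```

The job is handed in at about 21 s of the 109 s allowed: the stray corner piece lies flat in the middle of the board, each tee is flat in the bay for its length, and I did not touch the bench corner piece or the look-alikes.

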